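Load the connector feeder and hold its push rod drawn

ROBOT

A 6-joint arm with a two-finger parallel gripper is mounted at the origin on the work surface. World frame = base frame: x ahead of the robot, y to its left, z up, the work surface at z = 0. Lengths are in mm, angles in rad, forces in N, time in s.
With the tool pointing down it reaches from about 300 to 775 mm from the base axis. Payload 14.6 kg.
Tool frame: the origin (TCP) lies midway between the tips of the shut fingers; the grasp point (between the pads) lies 19 mm behind it; z points along the fingers, y is the line along which they close (so a half turn about z gives the same grasp; the last joint's range is limited). The gripper opens to 94 mm and grips with 3 to 60 N. Pads are 16 mm wide; open, the fingers measure 119 mm over their backs; the gripper's body (75 mm by 177 mm) begins 78 mm behind the grasp point.
Start: joints at [1.079, 0.3, 1.521, -0, 1.321, -0.067], TCP at [226.672, 501.108, 205.446] pointing down, gripper open.
Joint ranges: [-3.03, 3.03], [-0.79, 2.21], [0.23, 2.52], [-1.04, 4.18], [0, 3.07], [-2.55, 2.55]. Speed limits (rad/s): [2.22, 2.22, 2.57, 3.14, 3.14, 3.14].

INTERFACE

Orientations are given as [roll, pitch, yaw] about the fixed x, y, z axes, in that order (R = Rz(yaw) Ry(pitch) Rx(roll)).
In Python, from cell import * gives the robot as it stands. The module is installed in compiled form; this text tells all that it offers.
- The arm moves only by the tool servo_tool, never from a script. Its argument "motion" is a list of rows, each an object of numbers: "wx", "wy", "wz": the turn, a rotation vector about the tool's x, y, z in units of 2 rad (1.0 is 2 rad); "dx", "dy", "dz": the shift along the tool's x, y, z in units of 10 cm (1.0 is 10 cm); "fingers": the closure, from -1 (fully open) to 1 (shut). In form: [{"wx": .., "wy": .., "wz": .., "dx": .., "dy": .., "dz": .., "fingers": ..}, ...]. A call has 1 to 10 rows; each row is the pose to reach, as a shift and turn from the pose commanded when the call began, along the tool's axes at that moment; what a row does not reach only later rows make up. A row lasts 1/10 s, in which the tool goes at most 50 mm and 8.59 degrees, less where a joint would pass 70% of its speed; a pose out of reach is approached as far as the arm can. A call with a number of a shift or a turn outside -1 to 1 is refused whole. A call with a gripper value outside its range is refused whole. The fingers move at their own pace and stop on an object; "newtons" is the grip in N (left out, the last holds). Time passes only in rows, so rows that repeat a pose let the fingers close. It gives the time, the measured TCP pose, the force, the opening and the grip force at its end, in the units of the state.
- read_state(): the state, without advancing time (a new reading comes with each control period).
- camera(name): name is "scene" or "side" or "wrist"; returns a dict with "image" (400x640x3 uint8, red, green, blue), "fx", "fy", "cx", "cy" (pixels), "k1" (the pictures are not rectified: a ray, as slopes to the right and down, at radius r is drawn at 1 + k1 r^2 times it, then the intrinsics apply), "R" (3x3) and "t" (3): a world point X has camera coordinates R X + t. Camera axes: x right, y down, z forward; pixel columns grow to the right and rows downward; lengths in mm; the calibration is good to about 2 mm. A picture is of the moment at which its call begins. There is no depth.
- sign_off(): hands the job in; it is judged then, once.
Trained networks look in a picture, given as the dict that the camera call returned (one of the last four; its "shot" number tells which), for a name from the list of things; names that differ only in an ending like _2 or _b are one class to them, and where a whole thing is asked for, a point or a joint stands for the part that bears it (a point fixed in the world has none). Each returns a list of dicts, best first, with "conf" (0 to 1); they miss things now and then, are a little off and sometimes report something else, mostly with a low value. They report only what shows in the picture. A call takes as long as a camera call.
- spot_in(query, picture): "location" ([column, row] in pixels, amid what is visible of it).
- trace(query, picture): "pixels" (400x640 bool, what is visible of it) and "location" ([column, row] in pixels, amid what is visible of it).
The state is a dict: "clock": time; "joints": joint angles; "qd": joint speeds; "effort": joint torques, N m; "eef_pos": TCP position; "eef_rot": TCP orientation; "wrist_force": force on the tool from outside, world axes, zero at the start; "moment": the same for the moment, N m; "finger_gap": finger opening in mm; "finger_force": force on a finger pad.
Only numpy, scipy, OpenCV 4.12 (cv2) and the standard library are available. Lean on these libraries where they do the work, as an engineer would, in place of code of your own. Each camera call takes 0.05 s, during which the arm holds its last target. There are 200 camera calls.

TASK

Load the connector feeder: pick up the scoop tray by its handle, tip it so that all four housings slide off into the feeder's open hopper, and set the tray back down flat on the bench. Then grip the knob of the feeder's push rod and draw the rod straight along its leaning bore, without forcing it sideways, until the groove around the rod is level with the mouth of the guide; do not pull it out altogether. Finish while still holding the rod still there, and leave the other things on the bench where they are.

Things in the scene. Friction and masses are not known exactly. Their poses are not given: they have to be found in the camera images.
- tray: aluminium scoop tray, 130 to 200 g. Origin: centre of the pan's underside. Pan 120 (x) x 90 (y), floor 4 thick, side walls 26 high, back wall 30 high at -x; the +x end is open. Behind the back wall an upright handle block 14 (y) x 50 high spans x = -115 to -60, its foot on the bench. Smooth: its load starts to slide at a slope of 15 to 25 degrees
- tray_handle (a point): point to grip the handle: on its middle plane, 30 above the tray's underside, at tray (-90, 0, 30); pinch across tray y (14 wide); axes as the tray's
- tray_lip (a point): middle of the tray's open edge, on the floor's upper face, at tray (60, 0, 4)
- housing0: black connector housing, a block 24 (x) x 18 (y) x 14 high, 15 g, loose on the tray floor. Origin: centre of its underside
- housing1: black connector housing, a block 24 (x) x 18 (y) x 14 high, 15 g, loose on the tray floor. Origin: centre of its underside
- housing2: black connector housing, a block 24 (x) x 18 (y) x 14 high, 15 g, loose on the tray floor. Origin: centre of its underside
- housing3: black connector housing, a block 24 (x) x 18 (y) x 14 high, 15 g, loose on the tray floor. Origin: centre of its underside
- feeder: the feeder, fixed to the bench. Origin: under its base plate (170 in x, y from -185 to 145, 10 thick), z up. It carries the open hopper at y = +70 and the leaning rod guide at y = -140 (feeder frame)
- hopper_rim (a point): centre of the hopper's open mouth, 85 above the bench, at feeder (0, 70, 85); axes as the feeder's. The hopper is a rectangular steel box, outside 140 (x) x 130 (y), walls 4, its floor 71 below this point
- guide: aluminium guide block 44 x 44 x 90 with the bore along its own z axis, blind, 80 deep, 17.5 across. It leans 0.35 rad from upright, its top towards the feeder's -x side. Origin: centre of its lower face; z points up out of the bore
- bore_mouth (a point): centre of the bore's mouth, on the guide's top face, at guide (0, 0, 90)
- rod: push rod, loose in the bore: steel, 16 across, its foot on the bore's floor at the start; square black knob 26 x 26 at its top, from 95 to 129 along z. Origin: centre of its foot; z along the rod to the knob; x and y square to the knob's flat sides. 150 to 300 g; no spring, but it slides back in when let go
- rod_grip (a point): centre of the rod's knob, at rod (0, 0, 112). At the start the knob's underside is 15 above the guide's mouth
- rod_groove (a point): middle of the dark groove (4 wide) around the rod, at rod (0, 0, 40). At the start it is inside the bore, 40 below the mouth
- phone: a black phone, 75 x 155 x 9, lying on the bench; not part of the job, leave it
- tape_roll: a roll of tape lying flat, 72 across, 19 high; not part of the job, leave it
- screwdriver: a screwdriver 170 long, lying on the bench; not part of the job, leave it
- pliers: pliers about 150 long, lying on the bench; not part of the job, leave it
- flux_jar: a small jar, 54 across, 55 high; not part of the job, leave it
- spray_can: a can, 52 across, 150 high; not part of the job, leave it
- caliper: a caliper 200 long, lying on the bench; not part of the job, leave it

How it is judged (in metres and radians):
On the way, in this order (a step that is already met when the one before it is completed fails the run):
1. the tray, lifted, is tipped over the hopper (angle between tray's own z axis and vertical above 0.25 rad and height (world z) of tray_handle above 0.08 m and horizontal distance between tray_lip and hopper_rim below 0.11 m), for 0.05 s.
2. all four housings lie in the hopper (x of housing0 in the frame of hopper_rim between -0.07 and 0.07 m and y of housing0 in the frame of hopper_rim between -0.065 and 0.065 m and z of each of housing0, housing1, housing2, housing3 in the frame of hopper_rim below -0.015 m and x of housing1 in the frame of hopper_rim between -0.07 and 0.07 m and y of housing1 in the frame of hopper_rim between -0.065 and 0.065 m and x of housing2 in the frame of hopper_rim between -0.07 and 0.07 m and y of housing2 in the frame of hopper_rim between -0.065 and 0.065 m and x of housing3 in the frame of hopper_rim between -0.07 and 0.07 m and y of housing3 in the frame of hopper_rim between -0.065 and 0.065 m), for 0.2 s.
3. the tray stands flat on the bench again and is let go (height (world z) of tray below 0.006 m and angle between tray's own z axis and vertical below 0.08 rad and contact force between the fingers and tray below 0.2 N and linear speed of tray below 0.03 m/s), for 0.2 s.
At the end, for the whole second after the job is handed in: the four housings lie in the hopper, below its rim; the tray stands flat on the bench (within 0.08 rad, 6 mm), untouched; the rod is at rest in the fingers, its groove within 6 mm of the guide's mouth along the bore, in line with the bore within 0.06 rad, pressing on the guide with less than 15 N (all of step 2 and all of step 3 and z of rod_groove in the frame of guide between 0.084 and 0.096 m and angle between the z axis of rod and the z axis of guide, either way round below 0.06 rad and contact force between the fingers and rod above 2 N and contact force between rod and guide below 15 N and linear speed of rod below 0.01 m/s); the arm keeps its last pose, push and grip.
It fails at once if the rod is pulled out of the bore (z of rod in the frame of guide above 0.085 m).
It fails at once if the rod is forced sideways or jammed against the guide (over 40 N) (contact force between rod and guide above 40 N).
It fails at once if another thing on the bench is disturbed (moved over 30 mm) (distance of any of phone, tape_roll, screwdriver, pliers, flux_jar, spray_can, caliper from where it was at the start of the episode above 0.03 m).
It also fails if it takes over 72 s, if anything falls off the work surface, if the arm or the gripper's body presses on something with over 40 N, if the wrist force passes 120 N, or if a joint passes its speed limit or range.

## Working session

There is one attempt and no reset: what is moved stays moved. The work goes in short steps, Python scripts to look and compute and a tool call to move; the robot and the scene stay as the last step left them, time stands still between calls to the robot, and variables do not carry over. Pictures are saved under pics/ and viewed, at most 10 in all, crops included, and the job is handed in when it is done.

Besides the shell and the picture viewer there is one more tool, called after ">>>" as name([rows], argument=value, ...), one row to a line, values as JSON. servo_tool: Moves the arm, as the interface text tells. Its arguments: {"type":"object","properties":{"motion":{"type":"array","items":{"type":"object","properties":{"wx":{"type":"number"},"wy":{"type":"number"},"wz":{"type":"number"},"dx":{"type":"number"},"dy":{"type":"number"},"dz":{"type":"number"},"fingers":{"type":"number"}}}},"newtons":{"type":"number"}},"required":["motion"]}

```bash
mkdir -p pics; cat > h.py <<'E'
from cell import *
import numpy as np, cv2
from scipy.spatial.transform import Rotation as Ro
from scipy.optimize import least_squares
def project(c,X):
    p=np.atleast_2d(X)@np.array(c["R"]).T+np.array(c["t"]); s=p[:,:2]/p[:,2:]
    s=s*(1+c["k1"]*(s**2).sum(1,keepdims=True)); return s*[c["fx"],c["fy"]]+[c["cx"],c["cy"]]
def onplane(c,uv,z):
    return least_squares(lambda q:(project(c,[q[0],q[1],z])-uv).ravel(),[450,0]).x
def tri(cs,uvs):
    r=least_squares(lambda q:np.concatenate([(project(c,q)-u).ravel() for c,u in zip(cs,uvs)]),[450,0,50]); return r.x,np.abs(r.fun).max()
def show(c,n): cv2.imwrite("pics/"+n,cv2.cvtColor(c["image"],cv2.COLOR_RGB2BGR))
E
python3 - <<'E'
from h import *
s=read_state(); print(s)
names="tray tray_handle tray_lip housing0 feeder hopper_rim guide bore_mouth rod rod_grip phone tape_roll screwdriver pliers flux_jar spray_can caliper".split()
C={}
for n in ["scene","side"]:
    c=camera(n); C[n]=c; show(c,n+"0.png")
    print(n,c["fx"],c["k1"],"campos",(-np.array(c["R"]).T@np.array(c["t"])).round())
    for q in names:
        print(q,[(np.round(d["location"]).tolist(),round(d["conf"],2)) for d in spot_in(q,c)[:5 if q=="housing0" else 2]])
E
```

```text
{'clock': 0.0, 'joints': array([ 1.07942417e+00,  3.00467516e-01,  1.52161235e+00, -2.46349672e-05,
        1.32072257e+00, -6.66334031e-02]), 'qd': array([-1.38492210e-03, -5.65178629e-04,  1.34349116e-03,  1.91363206e-03,
        2.93828035e-05, -8.90689489e-04]), 'effort': array([-3.44643711e-03, -5.31796467e+01, -3.52734804e+01,  7.07520708e-02,
        2.43296177e-02, -1.45466074e-04]), 'eef_pos': array([226.53710379, 500.86919557, 204.87507969]), 'eef_rot': array([-3.14038397e+00, -5.67440635e-05,  2.71685997e+00]), 'wrist_force': array([-0.53493415, -0.84852176,  0.15728996]), 'moment': array([ 0.00267248, -0.02739797, -0.0087088 ]), 'finger_force': 0.0, 'finger_gap': 93.67466650924084}
scene 396.9022908103164 -0.09433803345768359 campos [1109.  234. 1011.]
tray [([392.0, 230.0], 0.77), ([390.0, 173.0], 0.66)]
tray_handle [([395.0, 234.0], 0.9)]
tray_lip [([392.0, 232.0], 0.86)]
housing0 [([406.0, 230.0], 0.57), ([399.0, 245.0], 0.47), ([389.0, 226.0], 0.46), ([391.0, 233.0], 0.33)]
feeder [([375.0, 304.0], 0.7), ([266.0, 193.0], 0.59)]
hopper_rim [([265.0, 195.0], 0.63)]
guid
[... 659 characters left out ...]
 0.58), ([324.0, 179.0], 0.17)]
tray_lip [([261.0, 179.0], 0.72), ([323.0, 278.0], 0.57)]
housing0 [([320.0, 273.0], 0.47), ([314.0, 289.0], 0.45)]
feeder [([322.0, 179.0], 0.65)]
hopper_rim [([323.0, 180.0], 0.68), ([325.0, 278.0], 0.33)]
guide [([336.0, 140.0], 0.72), ([365.0, 339.0], 0.69)]
bore_mouth [([340.0, 131.0], 0.7), ([336.0, 143.0], 0.64)]
rod [([254.0, 219.0], 0.5), ([325.0, 280.0], 0.16)]
rod_grip []
phone [([263.0, 179.0], 0.56)]
tape_roll [([254.0, 221.0], 0.8)]
screwdriver [([410.0, 264.0], 0.55)]
pliers [([241.0, 282.0], 0.7)]
flux_jar [([340.0, 130.0], 0.74), ([393.0, 151.0], 0.71)]
spray_can [([298.0, 126.0], 0.92), ([263.0, 179.0], 0.47)]
caliper [([368.0, 342.0], 0.93)]
```

View pics/scene0.png

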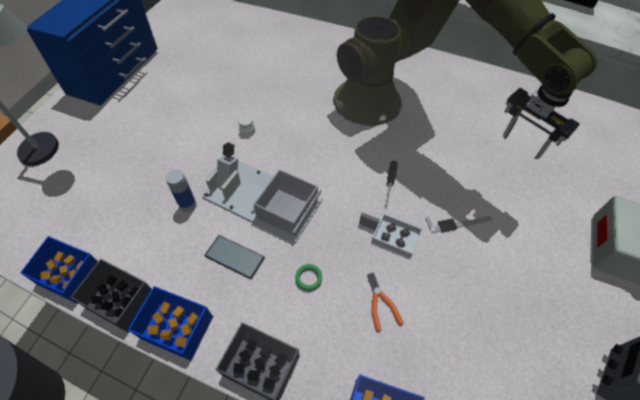

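View pics/side0.png

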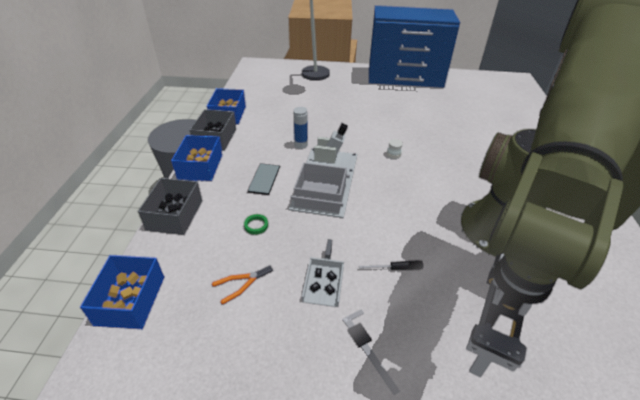

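The scene picture shows the tray at about (395,233), with its handle at (370,222) towards the hopper at (287,200). The guide and knob are at (228,155), and the can at (180,188) and the jar at (247,127) stand nearby. In the side picture the tray is at (323,280), its handle at (328,248), the hopper at (322,185) and the knob at (342,130). Next I'll fit the given shapes to the traced masks.

```bash
cat >> h.py <<'E'
def box(x0,x1,y0,y1,z0,z1): return np.array([[x,y,z] for x in(x0,x1) for y in(y0,y1) for z in(z0,z1)],float)
PAN=[np.vstack([box(-60,60,-45,45,0,26),box(-62,-58,-45,45,0,30)]), box(-115,-60,-7,7,0,50)]
G=Ro.from_euler('y',-0.35)
def feederparts(gx=0,gz=10):
    g=G.apply(box(-22,22,-22,22,0,90))+[gx,-140,gz]
    return [box(-85,85,-185,145,0,10),box(-70,70,5,135,0,85)],g
def tf(P,p): return Ro.from_euler('z',p[2]).apply(P)+[p[0],p[1],p[3] if len(p)>3 else 0]
def sil(c,parts,S=4):
    m=np.zeros((400*S,640*S),np.uint8)
    for P in parts:
        h=cv2.convexHull(project(c,P).astype(np.float32))
        cv2.fillConvexPoly(m,np.round((h+0.5)*S-0.5).astype(np.int32),1)
    return cv2.resize(m.astype(np.float32),(640,400),interpolation=cv2.INTER_AREA)
E
cat > fit.py <<'E'
from h import *
from scipy.optimize import minimize
C={n:camera(n) for n in("scene","side")}
import pickle; pickle.dump(C,open("C.pkl","wb"))
def masks(q,near):
    out={}
    for n,c in C.items():
        r=[d for d in trace(q,c) if np.hypot(*(np.array(d["location"])-near[n]))<40]
        if r: out[n]=r[0]["pixels"]; print(q,n,r[0]["conf"],out[n].sum(),r[0]["location"])
    return out
def fit(M,parts,p0):
    def cost(p):
        e=0
        for n,m in M.items():
            s=sil(C[n],[tf(P,p) for P in parts]); e+=1-np.minimum(s,m).sum()/np.maximum(s,m).sum()
        return e/len(M)
    best=None
    for dy in(-.15,0,.15):
        r=minimize(cost,np.array(p0)+[0,0,dy],method="Nelder-Mead",options=dict(initial_simplex=np.array(p0)+[0,0,dy]+np.array([[0,0,0],[15,0,0],[0,15,0],[0,0,.1]]),xatol=.05,fatol=1e-4))
        if best is None or r.fun<best.fun: best=r
    return best
t0=onplane(C["scene"],[398,236],5); hd=onplane(C["scene"],[369,222],40)
yaw=np.arctan2(*(t0-hd)[::-1]); print("tray init",t0,hd,yaw)
M=masks("tray",{"scene":[393,232],"side":[325,278]}); r=fit(M,PAN,[*t0,yaw]); print("TRAY",r.x,r.fun)
hop=onplane(C["scene"],[287,198],85); kn=onplane(C["scene"],[227,150],120); d=hop-kn
print("hop",hop,"knob",kn, onplane(C["side"],[322,180],85), tri([C["scene"],C["side"]],[[227,150],[342,130]]))
M2=masks("feeder",{"scene":[266,193],"side":[322,179]})
fp,g=feederparts(); yf=np.arctan2(d[1],d[0])-np.pi/2
f0=hop-Ro.from_euler('z',yf).apply([0,70,0])[:2]
r2=fit(M2,fp+[g],[*f0,yf]); print("FEEDER",r2.x,r2.fun)
for q,nr in (("housing0",{"scene":[400,235],"side":[323,280]}),):pass
ims=[]
for n,c in C.items():
    im=cv2.cvtColor(c["image"],cv2.COLOR_RGB2BGR); S=3; im=cv2.resize(im,None,fx=S,fy=S,interpolation=cv2.INTER_CUBIC)
    def dr(P,p,col,E):
        u=np.round((project(c,tf(P,p))+.5)*S).astype(int)
        for a,b in E: cv2.line(im,u[a].tolist(),u[b].tolist(),col,1)
    E=[(i,i|k) for i in range(8) for k in(1,2,4) if not i&k]
    dr(box(-60,60,-45,45,0,26),r.x,(0,0,255),E); dr(PAN[1],r.x,(0,255,0),E)
    dr(fp[0],r2.x,(0,255,255),E); dr(fp[1],r2.x,(0,0,255),E); dr(g,r2.x,(255,0,0),E)
    u=[195,125] if n=="scene" else [225,115]
    ims.append(im[u[1]*S:(u[1]+(150 if n=="scene" else 200))*S,u[0]*S:(u[0]+(250 if n=="scene" else 150))*S])
for n,i in zip("ab",ims): cv2.imwrite(f"pics/fit_{n}.png",i)
print([i.shape for i in ims])
E
python3 fit.py
```

```text
tray init [511.46329989 258.17956637] [519.95327742 168.05357865] 1.6647203727230322
tray scene 0.65 1367 [392.3, 229.8]
tray side 0.78 1512 [323.0, 279.4]
TRAY [513.73055545 251.95680502   1.51796991] 0.1941211223602295
hop [560.7707149  -66.35001002] knob [ 493.98041975 -289.48203898] [546.71790392 -65.47411078] (array([ 499.93272066, -284.44730248,  128.24550012]), np.float64(0.08031905005705653))
feeder scene 0.89 5944 [263.1, 195.1]
feeder side 0.59 3830 [325.3, 178.2]
FEEDER [ 5.45079930e+02 -1.46884184e+02 -9.62645508e-02] 0.07493650913238525
[(450, 750, 3), (600, 450, 3)]
```

View pics/fit_a.png

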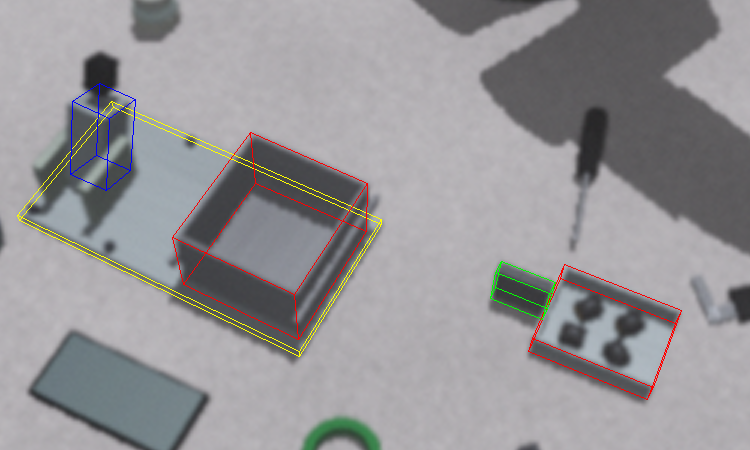

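View pics/fit_b.png

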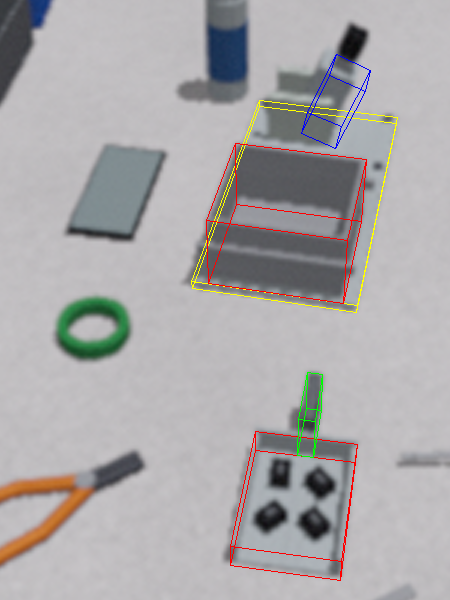

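The overlays fit the tray and hopper edges closely. The guide and knob, at about (100,72) in crop a, sit slightly off the model, so I'll refine them later with the wrist camera. I'll start moving now.

>>> servo_tool([
  {"dx": -0.4, "dy": -0.25, "wz": 0.07},
  {"dx": -0.8, "dy": -0.5, "wz": 0.14},
  {"dx": -1, "dy": -0.6, "wz": 0.21},
  {"dx": -1, "dy": -0.6, "wz": 0.28},
  {"dx": -1, "dy": -0.6, "wz": 0.35},
  {"dx": -1, "dy": -0.6, "wz": 0.42},
  {"dx": -1, "dy": -0.6, "wz": 0.49},
  {"dx": -1, "dy": -0.6, "wz": 0.56},
  {"dx": -1, "dy": -0.6, "wz": 0.6},
  {"dx": -1, "dy": -0.6, "wz": 0.6, "fingers": 0.0},
], newtons=60)

```text
schema error: expected keys wx, wy, wz, dx, dy, dz, fingers
```

```bash
cat >> h.py <<'E'
def rel(pos,R,s=None):
    s=s or read_state(); R0=Ro.from_euler('xyz',s["eef_rot"])
    d=R0.inv().apply(np.array(pos)-s["eef_pos"]); w=(R0.inv()*R).as_rotvec()
    return "d",(d/100).round(3),"w",(w/2).round(3)
E
python3 - <<'E'
from h import *
import pickle
C=pickle.load(open("C.pkl","rb"))
print({k:np.round(v,3) for k,v in read_state().items()})
print("goal above",rel([509.5,172.1,120],Ro.from_euler('xyz',[np.pi,0,1.518])))
for n,c,u,z in (("sd tip","scene",[386,207],3),("can top","scene",[177,176],150),("can base","scene",[184,206],0),("jar","scene",[247,127],30),("phone","scene",[236,258],5),("pliers","scene",[373,278],5),("caliper","scene",[430,224],5)):
    print(n,onplane(C[c],u,z).round())
E
```

```text
{'clock': np.float64(2.1), 'joints': array([ 1.079,  0.3  ,  1.521,  0.   ,  1.321, -0.067]), 'qd': array([ 0.003,  0.   ,  0.   , -0.   , -0.   ,  0.001]), 'effort': array([-1.0000e-03, -5.3168e+01, -3.5289e+01,  7.1000e-02,  2.2000e-02,
       -0.0000e+00]), 'eef_pos': array([226.682, 501.127, 205.444]), 'eef_rot': array([ 3.142, -0.   ,  2.717]), 'wrist_force': array([-0.834, -0.024, -0.128]), 'moment': array([ 0.011, -0.041,  0.025]), 'finger_force': np.float64(0.0), 'finger_gap': np.float64(94.181)}
goal above ('d', array([-3.933, -1.832,  0.854]), 'w', array([ 0.   , -0.   ,  0.599]))
sd tip [428. 197.]
can top [ 649. -353.]
can base [ 657. -372.]
jar [ 316. -330.]
phone [ 750. -140.]
pliers [662. 230.]
caliper [436. 336.]
```

>>> servo_tool([
  {"wx": 0, "wy": 0, "wz": 0.07, "dx": -0.4, "dy": -0.25, "dz": 0, "fingers": -1},
  {"wx": 0, "wy": 0, "wz": 0.14, "dx": -0.8, "dy": -0.5, "dz": 0, "fingers": -1},
  {"wx": 0, "wy": 0, "wz": 0.21, "dx": -1, "dy": -0.8, "dz": 0, "fingers": -1},
  {"wx": 0, "wy": 0, "wz": 0.28, "dx": -1, "dy": -0.8, "dz": 0, "fingers": -1},
  {"wx": 0, "wy": 0, "wz": 0.35, "dx": -1, "dy": -0.8, "dz": 0, "fingers": -1},
  {"wx": 0, "wy": 0, "wz": 0.42, "dx": -1, "dy": -0.8, "dz": 0, "fingers": -1},
  {"wx": 0, "wy": 0, "wz": 0.49, "dx": -1, "dy": -0.8, "dz": 0, "fingers": -1},
  {"wx": 0, "wy": 0, "wz": 0.56, "dx": -1, "dy": -0.8, "dz": 0, "fingers": 0},
  {"wx": 0, "wy": 0, "wz": 0.6, "dx": -1, "dy": -0.8, "dz": 0, "fingers": 0},
  {"wx": 0, "wy": 0, "wz": 0.6, "dx": -1, "dy": -0.8, "dz": 0, "fingers": 0},
], newtons=60)

```text
clock: 3.1
eef_pos: [284.8, 387.0, 205.5]
eef_rot: [3.142, -0.0, 1.516]
wrist_force: [0.2, 0.2, -0.1]
finger_gap: 73.3
finger_force: 0.0
```

```bash
python3 - <<'E'
from h import *
print(rel([509.5,172.1,130],Ro.from_euler('xyz',[np.pi,0,1.518])), read_state()["joints"].round(3))
E
```

```text
('d', array([-2.022,  2.362,  0.755]), 'w', array([ 0.   , -0.   , -0.001])) [0.86  0.144 1.711 0.    1.286 0.915]
```

>>> servo_tool([
  {"wx": 0, "wy": 0, "wz": 0, "dx": -0.35, "dy": 0.35, "dz": 0, "fingers": 0},
  {"wx": 0, "wy": 0, "wz": 0, "dx": -0.7, "dy": 0.7, "dz": 0, "fingers": 0},
  {"wx": 0, "wy": 0, "wz": 0, "dx": -1, "dy": 1, "dz": 0, "fingers": 0},
])

```text
clock: 3.4
eef_pos: [380.2, 280.2, 205.6]
eef_rot: [3.141, -0.0, 1.52]
wrist_force: [0.4, 0.9, -0.3]
finger_gap: 49.7
finger_force: 0.0
```

>>> servo_tool([
  {"wx": 0, "wy": 0, "wz": 0, "dx": -0.35, "dy": 0.35, "dz": 0.2, "fingers": 0},
  {"wx": 0, "wy": 0, "wz": 0, "dx": -0.7, "dy": 0.7, "dz": 0.4, "fingers": 0},
  {"wx": 0, "wy": 0, "wz": 0, "dx": -1, "dy": 1, "dz": 0.7, "fingers": 0},
  {"wx": 0, "wy": 0, "wz": 0, "dx": -1, "dy": 1, "dz": 0.7, "fingers": 0},
])

```text
clock: 3.8
eef_pos: [474.5, 173.3, 132.6]
eef_rot: [-3.138, 0.002, 1.516]
wrist_force: [-0.1, 0.4, -0.9]
finger_gap: 47.0
finger_force: 0.0
```

>>> servo_tool([
  {"wx": 0, "wy": 0, "wz": 0, "dx": -0.02, "dy": 0.36, "dz": 0, "fingers": 0},
  {"wx": 0, "wy": 0, "wz": 0, "dx": -0.02, "dy": 0.36, "dz": 0, "fingers": 0},
  {"wx": 0, "wy": 0, "wz": 0, "dx": -0.02, "dy": 0.36, "dz": 0, "fingers": 0},
])

```text
clock: 4.1
eef_pos: [509.4, 172.9, 135.4]
eef_rot: [-3.141, -0.0, 1.518]
wrist_force: [-0.1, 0.2, 0.0]
finger_gap: 46.9
finger_force: 0.0
```

```bash
python3 - <<'E'
from h import *
print(rel([509.5,172.1,11],Ro.from_euler('xyz',[np.pi,0,1.518])), read_state()["joints"].round(3))
c=camera("wrist")
for S,name in ((1,"w1.png"),):
    im=cv2.cvtColor(c["image"],cv2.COLOR_RGB2BGR)
    E=[(i,i|k) for i in range(8) for k in(1,2,4) if not i&k]
    for P,col in ((box(-60,60,-45,45,0,26),(0,0,255)),(PAN[1],(0,255,0))):
        u=np.round(project(c,tf(P,[513.73,251.96,1.518]))).astype(int)
        for a,b in E:
            if abs(u[[a,b]]).max()<3000: cv2.line(im,u[a].tolist(),u[b].tolist(),col,1)
    cv2.imwrite("pics/"+name,im)
E
```

```text
('d', array([-0.008,  0.002,  1.244]), 'w', array([-0., -0.,  0.])) [0.259 0.342 1.637 0.    1.164 0.312]
```

View pics/w1.png

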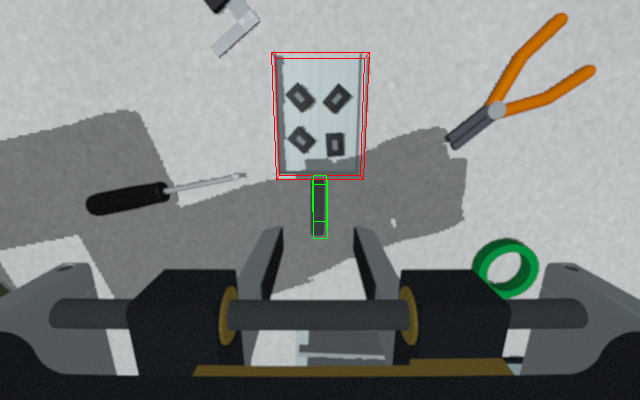

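The wrist picture shows the model outline lying on the real tray, with the handle at (320,207) centred between the open fingers. I'll descend and grip.

>>> servo_tool([
  {"wx": 0, "wy": 0, "wz": 0, "dx": -0.01, "dy": 0, "dz": 0.3, "fingers": 0},
  {"wx": 0, "wy": 0, "wz": 0, "dx": -0.01, "dy": 0, "dz": 0.6, "fingers": 0},
  {"wx": 0, "wy": 0, "wz": 0, "dx": -0.01, "dy": 0, "dz": 0.9, "fingers": 0},
  {"wx": 0, "wy": 0, "wz": 0, "dx": -0.01, "dy": 0, "dz": 1, "fingers": 0},
])

```text
clock: 4.55
eef_pos: [507.6, 171.8, 33.5]
eef_rot: [-3.138, 0.001, 1.518]
wrist_force: [0.7, -0.3, 0.8]
finger_gap: 46.8
finger_force: 0.0
```

>>> servo_tool([
  {"wx": 0, "wy": 0, "wz": 0, "dx": 0, "dy": 0, "dz": 0.12, "fingers": 0},
  {"wx": 0, "wy": 0, "wz": 0, "dx": 0, "dy": 0, "dz": 0.24, "fingers": 0},
  {"wx": 0, "wy": 0, "wz": 0, "dx": 0, "dy": 0, "dz": 0.24, "fingers": 0.5},
  {"wx": 0, "wy": 0, "wz": 0, "dx": 0, "dy": 0, "dz": 0.24, "fingers": 1},
  {"wx": 0, "wy": 0, "wz": 0, "dx": 0, "dy": 0, "dz": 0.24, "fingers": 1},
  {"wx": 0, "wy": 0, "wz": 0, "dx": 0, "dy": 0, "dz": 0.24, "fingers": 1},
  {"wx": 0, "wy": 0, "wz": 0, "dx": 0, "dy": 0, "dz": 0.24, "fingers": 1},
  {"wx": 0, "wy": 0, "wz": 0, "dx": 0, "dy": 0, "dz": 0.24, "fingers": 1},
], newtons=60)

```text
clock: 5.35
eef_pos: [509.7, 171.6, 12.0]
eef_rot: [3.141, -0.0, 1.517]
wrist_force: [-2.7, -1.2, 5.0]
finger_gap: 14.3
finger_force: 60.0
```

>>> servo_tool([
  {"wx": 0, "wy": 0, "wz": 0, "dx": 0, "dy": 0, "dz": -0.08, "fingers": 1},
  {"wx": 0, "wy": 0, "wz": 0, "dx": 0, "dy": 0, "dz": -0.2, "fingers": 1},
  {"wx": 0, "wy": 0, "wz": 0, "dx": 0, "dy": 0, "dz": -0.35, "fingers": 1},
  {"wx": 0, "wy": 0, "wz": 0, "dx": 0, "dy": 0, "dz": -0.5, "fingers": 1},
  {"wx": 0, "wy": 0, "wz": 0, "dx": 0, "dy": 0, "dz": -0.65, "fingers": 1},
  {"wx": 0, "wy": 0, "wz": 0, "dx": 0, "dy": 0, "dz": -0.8, "fingers": 1},
  {"wx": 0, "wy": 0, "wz": 0, "dx": 0, "dy": 0, "dz": -0.93, "fingers": 1},
  {"wx": 0, "wy": 0, "wz": 0, "dx": 0, "dy": 0, "dz": -1, "fingers": 1},
  {"wx": 0, "wy": 0, "wz": 0, "dx": 0, "dy": 0, "dz": -1, "fingers": 1},
])

```text
clock: 6.25
eef_pos: [509.9, 171.7, 112.5]
eef_rot: [3.14, -0.0, 1.517]
wrist_force: [-0.3, -0.5, -1.3]
finger_gap: 13.4
finger_force: 60.0
```

```bash
python3 - <<'E'
from h import *
s=read_state(); print(s["joints"].round(3),s["wrist_force"],s["moment"])
c=camera("side"); im=cv2.cvtColor(c["image"],cv2.COLOR_RGB2BGR)
R=Ro.from_euler('z',1.518)
E=[(i,i|k) for i in range(8) for k in(1,2,4) if not i&k]
S=3;im=cv2.resize(im,None,fx=S,fy=S,interpolation=cv2.INTER_CUBIC)
z=s["eef_pos"][2]-11
for P,col in ((box(-60,60,-45,45,0,26),(0,0,255)),(PAN[1],(0,255,0))):
    u=np.round((project(c,tf(P,[513.73,251.96,1.518,z]))+.5)*S).astype(int)
    for a,b in E: cv2.line(im,u[a].tolist(),u[b].tolist(),col,1)
cv2.imwrite("pics/lift.png",im[170*S:330*S,240*S:440*S])
E
```

```text
[ 0.257  0.368  1.659 -0.     1.113  0.311] [-0.30492695 -0.49882731 -1.29779851] [-0.169266    0.05605505 -0.03102451]
```

View pics/lift.png

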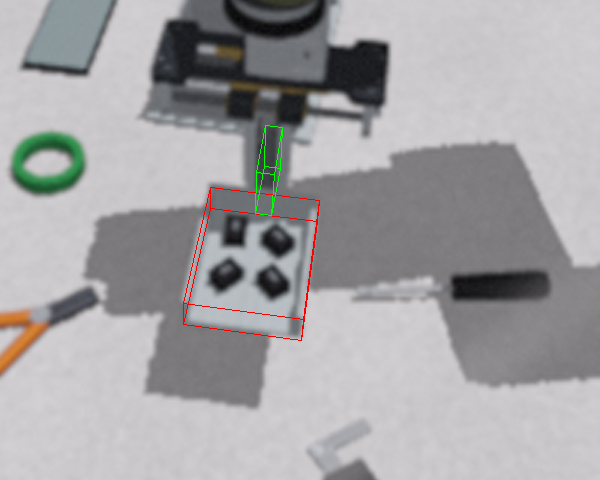

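The lifted tray hangs level on the model outline with all four housings in place. I'll swing it to the far side of the hopper in smooth steps.

>>> servo_tool([
  {"wx": 0, "wy": 0, "wz": -0.008, "dx": -0.03, "dy": 0.02, "dz": -0.01, "fingers": 1},
  {"wx": 0, "wy": 0, "wz": -0.026, "dx": -0.09, "dy": 0.08, "dz": -0.02, "fingers": 1},
  {"wx": 0, "wy": 0, "wz": -0.055, "dx": -0.2, "dy": 0.18, "dz": -0.04, "fingers": 1},
  {"wx": 0, "wy": 0, "wz": -0.088, "dx": -0.32, "dy": 0.28, "dz": -0.06, "fingers": 1},
  {"wx": 0, "wy": 0, "wz": -0.125, "dx": -0.45, "dy": 0.4, "dz": -0.08, "fingers": 1},
  {"wx": 0, "wy": 0, "wz": -0.162, "dx": -0.58, "dy": 0.52, "dz": -0.1, "fingers": 1},
  {"wx": 0, "wy": 0, "wz": -0.195, "dx": -0.7, "dy": 0.62, "dz": -0.12, "fingers": 1},
  {"wx": 0, "wy": 0, "wz": -0.225, "dx": -0.81, "dy": 0.72, "dz": -0.14, "fingers": 1},
  {"wx": 0, "wy": 0, "wz": -0.242, "dx": -0.87, "dy": 0.78, "dz": -0.15, "fingers": 1},
  {"wx": 0, "wy": 0, "wz": -0.25, "dx": -0.9, "dy": 0.8, "dz": -0.15, "fingers": 1},
])

```text
clock: 7.3
eef_pos: [584.8, 76.5, 125.7]
eef_rot: [-3.141, -0.0, 2.018]
wrist_force: [0.0, 0.2, -1.9]
finger_gap: 14.0
finger_force: 60.0
```

```bash
python3 - <<'E'
from h import *
print(rel([716,-93,127],Ro.from_euler('xyz',[np.pi,0,3.045])), read_state()["joints"].round(3))
E
```

```text
('d', array([-2.096,  0.451, -0.014]), 'w', array([-0.   , -0.   , -0.514])) [ 0.068  0.461  1.491 -0.     1.19  -0.379]
```

>>> servo_tool([
  {"wx": 0, "wy": 0, "wz": -0.008, "dx": -0.03, "dy": 0.01, "dz": 0, "fingers": 1},
  {"wx": 0, "wy": 0, "wz": -0.026, "dx": -0.1, "dy": 0.02, "dz": 0, "fingers": 1},
  {"wx": 0, "wy": 0, "wz": -0.055, "dx": -0.22, "dy": 0.04, "dz": 0, "fingers": 1},
  {"wx": 0, "wy": 0, "wz": -0.09, "dx": -0.35, "dy": 0.07, "dz": 0, "fingers": 1},
  {"wx": 0, "wy": 0, "wz": -0.13, "dx": -0.5, "dy": 0.1, "dz": 0, "fingers": 1},
  {"wx": 0, "wy": 0, "wz": -0.17, "dx": -0.65, "dy": 0.13, "dz": 0, "fingers": 1},
  {"wx": 0, "wy": 0, "wz": -0.205, "dx": -0.78, "dy": 0.16, "dz": 0, "fingers": 1},
  {"wx": 0, "wy": 0, "wz": -0.235, "dx": -0.9, "dy": 0.18, "dz": 0, "fingers": 1},
  {"wx": 0, "wy": 0, "wz": -0.252, "dx": -0.97, "dy": 0.2, "dz": 0, "fingers": 1},
  {"wx": 0, "wy": 0, "wz": -0.26, "dx": -1, "dy": 0.2, "dz": 0, "fingers": 1},
])

```text
clock: 8.3
eef_pos: [645.8, -4.4, 126.0]
eef_rot: [-3.141, -0.0, 2.538]
wrist_force: [0.1, -0.4, -1.7]
finger_gap: 13.6
finger_force: 60.0
```

```bash
python3 - <<'E'
from h import *
print(rel([716,-93,127],Ro.from_euler('xyz',[np.pi,0,3.045])), read_state()["joints"].round(3))
E
```

```text
('d', array([-1.081, -0.33 , -0.011]), 'w', array([-0.   , -0.   , -0.254])) [-0.064  0.581  1.309  0.     1.252 -1.031]
```

>>> servo_tool([
  {"wx": 0, "wy": 0, "wz": -0.008, "dx": -0.03, "dy": -0.01, "dz": 0, "fingers": 1},
  {"wx": 0, "wy": 0, "wz": -0.026, "dx": -0.1, "dy": -0.03, "dz": 0, "fingers": 1},
  {"wx": 0, "wy": 0, "wz": -0.055, "dx": -0.22, "dy": -0.07, "dz": 0, "fingers": 1},
  {"wx": 0, "wy": 0, "wz": -0.09, "dx": -0.35, "dy": -0.12, "dz": 0, "fingers": 1},
  {"wx": 0, "wy": 0, "wz": -0.13, "dx": -0.5, "dy": -0.17, "dz": 0, "fingers": 1},
  {"wx": 0, "wy": 0, "wz": -0.17, "dx": -0.65, "dy": -0.22, "dz": 0, "fingers": 1},
  {"wx": 0, "wy": 0, "wz": -0.205, "dx": -0.78, "dy": -0.26, "dz": 0, "fingers": 1},
  {"wx": 0, "wy": 0, "wz": -0.235, "dx": -0.9, "dy": -0.3, "dz": 0, "fingers": 1},
  {"wx": 0, "wy": 0, "wz": -0.25, "dx": -0.97, "dy": -0.32, "dz": 0, "fingers": 1},
  {"wx": 0, "wy": 0, "wz": -0.254, "dx": -1, "dy": -0.33, "dz": 0, "fingers": 1},
])

```text
clock: 9.3
eef_pos: [709.3, -88.4, 126.1]
eef_rot: [3.141, -0.0, 3.045]
wrist_force: [-0.4, 0.3, -2.5]
finger_gap: 13.6
finger_force: 60.0
```

```bash
python3 - <<'E'
from h import *
s=read_state(); print(rel([716,-93,127],Ro.from_euler('xyz',[np.pi,0,3.045])), s["joints"].round(3))
y=3.045; Rt0=Ro.from_euler('z',y)
lip=np.array([576.7,-79.6,108+4.])
# tray from tool: tool=Rt*Rx(pi); TCP at tray (-80,0,12)
for a in np.linspace(.1,.8,8):
    Rt=Rt0*Ro.from_euler('y',a); o=lip+[0,0,-6*min(a/.4,1)]-Rt.apply([60,0,4]); tcp=o+Rt.apply([-80,0,12])
    print(round(a,2),rel(tcp,Rt*Ro.from_euler('x',np.pi),s),tcp.round())
im=camera("scene"); 
import pickle
i=cv2.cvtColor(im["image"],cv2.COLOR_RGB2BGR)[100:270,160:400]; cv2.imwrite("pics/over.png",cv2.resize(i,None,fx=3,fy=3,interpolation=cv2.INTER_CUBIC))
E
```

```text
('d', array([-0.071, -0.039, -0.009]), 'w', array([ 0., -0.,  0.])) [-0.175  0.74   1.05   0.     1.351 -1.65 ]
0.1 ('d', array([-0.057, -0.04 , -0.063]), 'w', array([ 0.  , -0.05,  0.  ])) [715. -93. 132.]
0.2 ('d', array([-0.028, -0.04 , -0.185]), 'w', array([ 0. , -0.1,  0. ])) [712. -93. 145.]
0.3 ('d', array([ 0.015, -0.04 , -0.304]), 'w', array([ 0.  , -0.15,  0.  ])) [707. -92. 157.]
0.4 ('d', array([ 0.07 , -0.04 , -0.418]), 'w', array([ 0. , -0.2,  0. ])) [702. -92. 168.]
0.5 ('d', array([ 0.138, -0.04 , -0.54 ]), 'w', array([ 0.  , -0.25,  0.  ])) [695. -91. 180.]
0.6 ('d', array([ 0.218, -0.04 , -0.655]), 'w', array([ 0. , -0.3,  0. ])) [687. -90. 192.]
0.7 ('d', array([ 0.309, -0.04 , -0.762]), 'w', array([ 0.  , -0.35,  0.  ])) [678. -89. 202.]
0.8 ('d', array([ 0.411, -0.04 , -0.859]), 'w', array([ 0. , -0.4,  0. ])) [668. -88. 212.]
```

View pics/over.png

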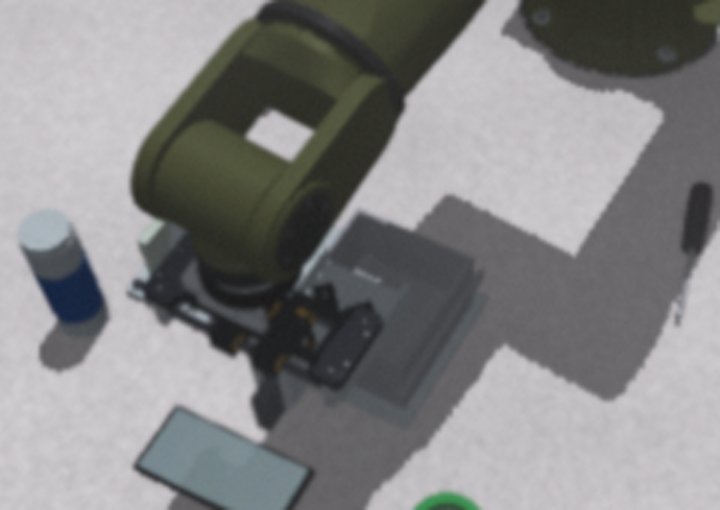

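The gripper and the tray's handle, at about (270,395), are over the far side of the hopper, with the can and phone clear. I'll tip the tray now.

>>> servo_tool([
  {"wx": 0, "wy": -0.02, "wz": 0, "dx": -0.06, "dy": -0.02, "dz": -0.03, "fingers": 1},
  {"wx": 0, "wy": -0.05, "wz": 0, "dx": -0.06, "dy": -0.04, "dz": -0.065, "fingers": 1},
  {"wx": 0, "wy": -0.075, "wz": 0, "dx": -0.045, "dy": -0.04, "dz": -0.12, "fingers": 1},
  {"wx": 0, "wy": -0.1, "wz": 0, "dx": -0.03, "dy": -0.04, "dz": -0.185, "fingers": 1},
  {"wx": 0, "wy": -0.125, "wz": 0, "dx": -0.005, "dy": -0.04, "dz": -0.245, "fingers": 1},
  {"wx": 0, "wy": -0.15, "wz": 0, "dx": 0.015, "dy": -0.04, "dz": -0.305, "fingers": 1},
  {"wx": 0, "wy": -0.175, "wz": 0, "dx": 0.04, "dy": -0.04, "dz": -0.36, "fingers": 1},
  {"wx": 0, "wy": -0.2, "wz": 0, "dx": 0.07, "dy": -0.04, "dz": -0.42, "fingers": 1},
  {"wx": 0, "wy": -0.225, "wz": 0, "dx": 0.1, "dy": -0.04, "dz": -0.48, "fingers": 1},
  {"wx": 0, "wy": -0.25, "wz": 0, "dx": 0.14, "dy": -0.04, "dz": -0.54, "fingers": 1},
])

```text
clock: 10.35
eef_pos: [694.4, -90.2, 180.9]
eef_rot: [3.141, 0.502, 3.044]
wrist_force: [0.8, 0.2, -1.4]
finger_gap: 13.6
finger_force: 60.0
```

```bash
python3 - <<'E'
from h import *
s=read_state(); print(s["joints"].round(3))
y=3.045; Rt0=Ro.from_euler('z',y)
lip=np.array([576.7,-79.6,106])
for a in (.6,.7,.8):
    Rt=Rt0*Ro.from_euler('y',a); o=lip-Rt.apply([60,0,4]); tcp=o+Rt.apply([-80,0,12])
    print(round(a,2),rel(tcp,Rt*Ro.from_euler('x',np.pi),s),tcp.round())
E
```

```text
[-0.201  0.396  1.531  0.077  0.716 -1.72 ]
0.6 ('d', array([ 0.011, -0.008, -0.129]), 'w', array([ 0.   , -0.049, -0.   ])) [687. -90. 192.]
0.7 ('d', array([ 0.039, -0.008, -0.266]), 'w', array([ 0.   , -0.099, -0.   ])) [678. -89. 202.]
0.8 ('d', array([ 0.082, -0.008, -0.4  ]), 'w', array([ 0.   , -0.149, -0.   ])) [668. -88. 212.]
```

>>> servo_tool([
  {"wx": 0, "wy": -0.025, "wz": 0, "dx": 0.005, "dy": -0.005, "dz": -0.065, "fingers": 1},
  {"wx": 0, "wy": -0.05, "wz": 0, "dx": 0.01, "dy": -0.01, "dz": -0.13, "fingers": 1},
  {"wx": 0, "wy": -0.075, "wz": 0, "dx": 0.025, "dy": -0.01, "dz": -0.2, "fingers": 1},
  {"wx": 0, "wy": -0.1, "wz": 0, "dx": 0.04, "dy": -0.01, "dz": -0.265, "fingers": 1},
  {"wx": 0, "wy": -0.1, "wz": 0, "dx": 0.04, "dy": -0.01, "dz": -0.265, "fingers": 1},
  {"wx": 0, "wy": -0.1, "wz": 0, "dx": 0.04, "dy": -0.01, "dz": -0.265, "fingers": 1},
  {"wx": 0, "wy": -0.1, "wz": 0, "dx": 0.04, "dy": -0.01, "dz": -0.265, "fingers": 1},
  {"wx": 0, "wy": -0.1, "wz": 0, "dx": 0.04, "dy": -0.01, "dz": -0.265, "fingers": 1},
])

```text
clock: 11.15
eef_pos: [678.9, -90.2, 201.7]
eef_rot: [3.141, 0.699, 3.045]
wrist_force: [-0.1, -0.7, -1.9]
finger_gap: 13.8
finger_force: 60.0
```

```bash
python3 - <<'E'
from h import *
s=read_state(); print(s["joints"].round(3),s["wrist_force"])
c=camera("side");w=camera("wrist")
i=cv2.resize(cv2.cvtColor(c["image"],cv2.COLOR_RGB2BGR)[130:250,240:400],None,fx=2.5,fy=2.5)
j=cv2.resize(cv2.cvtColor(w["image"],cv2.COLOR_RGB2BGR),(400,300))
cv2.imwrite("pics/tip.png",np.hstack([i,j]))
for c in (c,w): print([(np.round(d["location"]).tolist(),round(d["conf"],2)) for d in spot_in("housing0",c)[:5]])
E
```

```text
[-0.216  0.281  1.71   0.173  0.461 -1.818] [-0.06336142 -0.67816591 -1.88200192]
[([326.0, 180.0], 0.45)]
[]
```

View pics/tip.png

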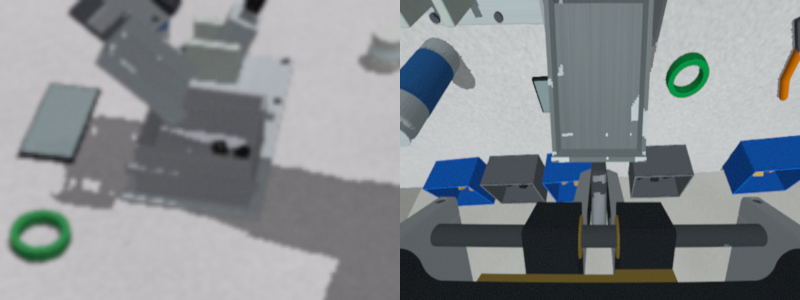

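The tray is empty, as the wrist view shows a bare pan at (600,80), and housings lie in the hopper at about (230,148) in the side crop. I'll return the tray.

```bash
python3 - <<'E'
from h import *
print(rel([650,-30,170],Ro.from_euler('xyz',[np.pi,0,2.5])))
E
```

```text
('d', array([0.468, 0.572, 0.02 ]), 'w', array([0.095, 0.341, 0.261]))
```

>>> servo_tool([
  {"wx": 0, "wy": 0.07, "wz": 0, "dx": 0, "dy": 0, "dz": -0.05, "fingers": 1},
  {"wx": 0, "wy": 0.14, "wz": 0, "dx": 0, "dy": 0, "dz": -0.1, "fingers": 1},
  {"wx": 0.03, "wy": 0.2, "wz": 0.07, "dx": 0.1, "dy": 0.1, "dz": -0.1, "fingers": 1},
  {"wx": 0.05, "wy": 0.25, "wz": 0.13, "dx": 0.2, "dy": 0.25, "dz": -0.05, "fingers": 1},
  {"wx": 0.07, "wy": 0.3, "wz": 0.19, "dx": 0.3, "dy": 0.4, "dz": 0, "fingers": 1},
  {"wx": 0.095, "wy": 0.341, "wz": 0.261, "dx": 0.47, "dy": 0.57, "dz": 0.02, "fingers": 1},
  {"wx": 0.095, "wy": 0.341, "wz": 0.261, "dx": 0.47, "dy": 0.57, "dz": 0.02, "fingers": 1},
  {"wx": 0.095, "wy": 0.341, "wz": 0.261, "dx": 0.47, "dy": 0.57, "dz": 0.02, "fingers": 1},
])

```text
clock: 12.15
eef_pos: [650.1, -30.1, 169.1]
eef_rot: [-3.141, -0.001, 2.499]
wrist_force: [0.1, -0.3, -2.2]
finger_gap: 13.9
finger_force: 60.0
```

```bash
python3 - <<'E'
from h import *
print(rel([575,75,150],Ro.from_euler('xyz',[np.pi,0,2.0])))
E
```

```text
('d', array([1.231, 0.392, 0.193]), 'w', array([-0.   , -0.001,  0.25 ]))
```

>>> servo_tool([
  {"wx": 0, "wy": 0, "wz": 0.05, "dx": 0.2, "dy": 0.08, "dz": 0.05, "fingers": 1},
  {"wx": 0, "wy": 0, "wz": 0.1, "dx": 0.45, "dy": 0.16, "dz": 0.1, "fingers": 1},
  {"wx": 0, "wy": 0, "wz": 0.16, "dx": 0.7, "dy": 0.25, "dz": 0.15, "fingers": 1},
  {"wx": 0, "wy": 0, "wz": 0.22, "dx": 0.9, "dy": 0.35, "dz": 0.19, "fingers": 1},
  {"wx": 0, "wy": 0, "wz": 0.25, "dx": 1, "dy": 0.39, "dz": 0.19, "fingers": 1},
  {"wx": 0, "wy": 0, "wz": 0.25, "dx": 1, "dy": 0.39, "dz": 0.19, "fingers": 1},
])

```text
clock: 12.75
eef_pos: [592.6, 61.7, 151.5]
eef_rot: [3.139, 0.001, 2.003]
wrist_force: [-0.4, 0.5, -1.7]
finger_gap: 13.5
finger_force: 60.0
```

```bash
python3 - <<'E'
from h import *
print(rel([511,172,90],Ro.from_euler('xyz',[np.pi,0,1.518])))
E
```

```text
('d', array([ 1.344, -0.28 ,  0.613]), 'w', array([0.001, 0.   , 0.242]))
```

>>> servo_tool([
  {"wx": 0, "wy": 0, "wz": 0.05, "dx": 0.2, "dy": -0.05, "dz": 0.1, "fingers": 1},
  {"wx": 0, "wy": 0, "wz": 0.1, "dx": 0.45, "dy": -0.12, "dz": 0.25, "fingers": 1},
  {"wx": 0, "wy": 0, "wz": 0.16, "dx": 0.7, "dy": -0.2, "dz": 0.4, "fingers": 1},
  {"wx": 0, "wy": 0, "wz": 0.22, "dx": 0.9, "dy": -0.26, "dz": 0.55, "fingers": 1},
  {"wx": 0, "wy": 0, "wz": 0.242, "dx": 1, "dy": -0.28, "dz": 0.61, "fingers": 1},
  {"wx": 0, "wy": 0, "wz": 0.242, "dx": 1, "dy": -0.28, "dz": 0.61, "fingers": 1},
])

```text
clock: 13.35
eef_pos: [525.4, 140.2, 89.5]
eef_rot: [3.141, -0.0, 1.52]
wrist_force: [0.1, -0.3, -1.1]
finger_gap: 13.9
finger_force: 60.0
```

```bash
python3 - <<'E'
from h import *
print(rel([511,172,14],Ro.from_euler('xyz',[np.pi,0,1.518])))
E
```

```text
('d', array([ 0.31 , -0.161,  0.755]), 'w', array([ 0.   , -0.   ,  0.001]))
```

>>> servo_tool([
  {"wx": 0, "wy": 0, "wz": 0, "dx": 0.15, "dy": -0.08, "dz": 0.1, "fingers": 1},
  {"wx": 0, "wy": 0, "wz": 0, "dx": 0.31, "dy": -0.16, "dz": 0.3, "fingers": 1},
  {"wx": 0, "wy": 0, "wz": 0, "dx": 0.31, "dy": -0.16, "dz": 0.5, "fingers": 1},
  {"wx": 0, "wy": 0, "wz": 0, "dx": 0.31, "dy": -0.16, "dz": 0.65, "fingers": 1},
  {"wx": 0, "wy": 0, "wz": 0, "dx": 0.31, "dy": -0.16, "dz": 0.72, "fingers": 1},
  {"wx": 0, "wy": 0, "wz": 0, "dx": 0.31, "dy": -0.16, "dz": 0.75, "fingers": 1},
  {"wx": 0, "wy": 0, "wz": 0, "dx": 0.31, "dy": -0.16, "dz": 0.77, "fingers": 1},
  {"wx": 0, "wy": 0, "wz": 0, "dx": 0.31, "dy": -0.16, "dz": 0.775, "fingers": 1},
  {"wx": 0, "wy": 0, "wz": 0, "dx": 0.31, "dy": -0.16, "dz": 0.775, "fingers": 1},
])

```text
clock: 14.25
eef_pos: [511.9, 172.0, 13.0]
eef_rot: [3.14, -0.001, 1.517]
wrist_force: [0.8, -0.8, -1.7]
finger_gap: 13.6
finger_force: 60.0
```

>>> servo_tool([
  {"wx": 0, "wy": 0, "wz": 0, "dx": 0, "dy": 0, "dz": 0, "fingers": 0.5},
  {"wx": 0, "wy": 0, "wz": 0, "dx": 0, "dy": 0, "dz": 0, "fingers": 0.2},
  {"wx": 0, "wy": 0, "wz": 0, "dx": 0, "dy": 0, "dz": 0, "fingers": 0},
  {"wx": 0, "wy": 0, "wz": 0, "dx": 0, "dy": 0, "dz": 0, "fingers": 0},
  {"wx": 0, "wy": 0, "wz": 0, "dx": 0, "dy": 0, "dz": 0, "fingers": 0},
  {"wx": 0, "wy": 0, "wz": 0, "dx": 0, "dy": 0, "dz": -0.3, "fingers": 0},
  {"wx": 0, "wy": 0, "wz": 0, "dx": 0, "dy": 0, "dz": -0.7, "fingers": 0},
  {"wx": 0, "wy": 0, "wz": 0, "dx": 0, "dy": 0, "dz": -1, "fingers": 0},
  {"wx": 0, "wy": 0, "wz": 0, "dx": 0, "dy": 0, "dz": -1, "fingers": 0},
])

```text
clock: 15.15
eef_pos: [513.3, 172.5, 116.6]
eef_rot: [3.135, -0.002, 1.516]
wrist_force: [-0.0, -0.1, -0.6]
finger_gap: 47.0
finger_force: 0.0
```

```bash
python3 - <<'E'
from h import *
s=read_state(); print(s["joints"].round(3),s["wrist_force"].round(1))
# rod: axis and knob target from current estimate
Rf=Ro.from_euler('z',-0.0963); ax=Rf.apply([-np.sin(.35),0,np.cos(.35)]); k=np.array([499.9,-284.4,128.2]); print("axis",ax)
for y in (-0.0963,):
  for spin in (0,np.pi/2,-np.pi/2,np.pi):
    R=Rf*Ro.from_euler('y',-.35)*Ro.from_euler('z',spin)*Ro.from_euler('x',np.pi)
    print(spin,rel(k+ax*(150-19),R), R.as_euler('xyz'))
c=camera("side"); i=cv2.cvtColor(c["image"],cv2.COLOR_RGB2BGR)
E=[(i_,i_|k_) for i_ in range(8) for k_ in(1,2,4) if not i_&k_]; S=3
i=cv2.resize(i,None,fx=S,fy=S,interpolation=cv2.INTER_CUBIC)
for P in (box(-60,60,-45,45,0,26),PAN[1]):
    u=np.round((project(c,tf(P,[513.73,251.96,1.518]))+.5)*S).astype(int)
    for a,b in E: cv2.line(i,u[a].tolist(),u[b].tolist(),(0,0,255),1)
cv2.imwrite("pics/down.png",i[110*S:310*S,230*S:420*S])
E
```

```text
[0.256 0.367 1.65  0.    1.117 0.311] [-0.  -0.1 -0.6]
axis [-0.34130907  0.03297004  0.93937271]
0 ('d', array([-4.547, -0.325, -1.36 ]), 'w', array([-0.139,  0.131,  0.797])) [ 3.14159265 -0.35       -0.0963    ]
1.5707963267948966 ('d', array([-4.547, -0.325, -1.36 ]), 'w', array([-0.172, -0.005,  0.02 ])) [2.79159265 0.         1.47449633]
-1.5707963267948966 ('d', array([-4.547, -0.325, -1.36 ]), 'w', array([ 0.008, -0.265, -1.528])) [-2.79159265  0.         -1.66709633]
3.141592653589793 ('d', array([-4.547, -0.325, -1.36 ]), 'w', array([-0.13 , -0.138, -0.757])) [3.14159265 0.35       3.04529265]
```

View pics/down.png

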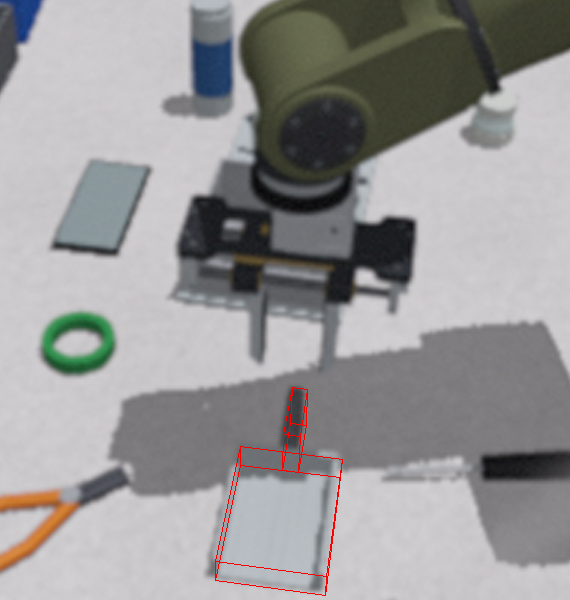

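The tray sits flat at its old place and is empty, with its handle at (295,415). Next I'll head for the rod at about 250 mm height.

>>> servo_tool([
  {"wx": 0, "wy": 0, "wz": 0, "dx": -0.2, "dy": 0, "dz": -0.3, "fingers": 0},
  {"wx": 0, "wy": 0, "wz": 0, "dx": -0.5, "dy": 0, "dz": -0.6, "fingers": 0},
  {"wx": 0, "wy": 0, "wz": 0, "dx": -0.9, "dy": 0, "dz": -0.9, "fingers": 0},
  {"wx": 0, "wy": 0, "wz": 0, "dx": -1, "dy": 0, "dz": -1, "fingers": 0},
])

```text
clock: 15.6
eef_pos: [506.3, 69.6, 214.0]
eef_rot: [3.139, -0.0, 1.514]
wrist_force: [0.3, 1.2, 0.2]
finger_gap: 47.1
finger_force: 0.0
```

>>> servo_tool([
  {"wx": 0, "wy": 0, "wz": 0, "dx": -0.4, "dy": -0.1, "dz": -0.1, "fingers": -0.5},
  {"wx": 0, "wy": 0, "wz": 0, "dx": -0.8, "dy": -0.2, "dz": -0.2, "fingers": -0.5},
  {"wx": 0, "wy": 0, "wz": 0, "dx": -1, "dy": -0.2, "dz": -0.3, "fingers": -0.5},
])

```text
clock: 15.9
eef_pos: [479.3, -28.4, 241.4]
eef_rot: [-3.14, -0.0, 1.515]
wrist_force: [-0.8, -0.4, 1.1]
finger_gap: 67.6
finger_force: 0.0
```

>>> servo_tool([
  {"wx": 0, "wy": 0, "wz": 0, "dx": -0.4, "dy": 0, "dz": 0, "fingers": -0.5},
  {"wx": -0.05, "wy": 0, "wz": 0, "dx": -0.8, "dy": 0, "dz": 0, "fingers": -0.5},
  {"wx": -0.11, "wy": 0, "wz": 0, "dx": -1, "dy": 0, "dz": 0, "fingers": -0.5},
  {"wx": -0.17, "wy": 0, "wz": 0.02, "dx": -1, "dy": 0, "dz": 0, "fingers": -0.5},
])

```text
clock: 16.3
eef_pos: [474.9, -128.5, 241.0]
eef_rot: [2.798, -0.007, 1.474]
wrist_force: [0.7, 0.5, 0.8]
finger_gap: 70.4
finger_force: 0.0
```

```bash
python3 - <<'E'
from h import *
s=read_state(); print(s["joints"].round(3),s["eef_pos"])
Rf=Ro.from_euler('z',-0.0963); ax=Rf.apply([-np.sin(.35),0,np.cos(.35)]); k=np.array([499.9,-284.4,128.2])
R=Rf*Ro.from_euler('y',-.35)*Ro.from_euler('z',np.pi/2)*Ro.from_euler('x',np.pi)
print(rel(k+ax*(130-19),R))
E
```

```text
[-0.397 -0.054  1.871  0.126  1.001 -0.35 ] [ 474.9395947  -128.45097058  240.97159642]
('d', array([-1.529, -0.007,  0.076]), 'w', array([-0.003, -0.003, -0.001]))
```

>>> servo_tool([
  {"wx": 0, "wy": 0, "wz": 0, "dx": -0.4, "dy": 0, "dz": 0, "fingers": -0.5},
  {"wx": 0, "wy": 0, "wz": 0, "dx": -0.8, "dy": 0, "dz": 0, "fingers": -0.5},
  {"wx": 0, "wy": 0, "wz": 0, "dx": -1, "dy": 0, "dz": 0, "fingers": -0.5},
])

```text
clock: 16.6
eef_pos: [465.1, -227.9, 240.1]
eef_rot: [2.803, -0.008, 1.476]
wrist_force: [0.8, 0.1, 0.2]
finger_gap: 70.7
finger_force: 0.0
```

>>> servo_tool([
  {"wx": 0, "wy": 0, "wz": 0, "dx": -0.25, "dy": 0, "dz": 0, "fingers": -0.5},
  {"wx": 0, "wy": 0, "wz": 0, "dx": -0.53, "dy": -0.01, "dz": 0, "fingers": -0.5},
  {"wx": 0, "wy": 0, "wz": 0, "dx": -0.53, "dy": -0.01, "dz": 0, "fingers": -0.5},
  {"wx": 0, "wy": 0, "wz": 0, "dx": -0.53, "dy": -0.01, "dz": 0, "fingers": -0.5},
])

```text
clock: 17.0
eef_pos: [459.7, -278.5, 239.4]
eef_rot: [2.803, -0.009, 1.476]
wrist_force: [-0.9, -0.2, -0.6]
finger_gap: 70.7
finger_force: 0.0
```

```bash
python3 - <<'E'
from h import *
s=read_state(); print(s["joints"].round(3),s["eef_pos"],s["eef_rot"])
c=camera("wrist"); 
for q in ("rod_grip","rod","guide","bore_mouth"):
    print(q,[(np.round(d["location"],1).tolist(),round(d["conf"],2)) for d in spot_in(q,c)[:2]])
Rf=Ro.from_euler('z',-0.0963); k=np.array([499.9,-284.4,128.2]); Rr=Rf*Ro.from_euler('y',-.35)
im=cv2.cvtColor(c["image"],cv2.COLOR_RGB2BGR)
E=[(i_,i_|k_) for i_ in range(8) for k_ in(1,2,4) if not i_&k_]
for P,col in ((box(-13,13,-13,13,-17,17),(0,0,255)),(box(-22,22,-22,22,-122,-32),(255,0,0))):
    u=np.round(project(c,Rr.apply(P)+k)).astype(int)
    for a,b in E: cv2.line(im,u[a].tolist(),u[b].tolist(),col,1)
u=np.round(project(c,tf(box(-70,70,5,135,85,85),[545.1,-146.9,-.0963]))).astype(int)
for a,b in E: cv2.line(im,u[a].tolist(),u[b].tolist(),(0,255,255),1)
cv2.imwrite("pics/rod.png",im); import pickle; pickle.dump(c,open("Cw.pkl","wb"))
E
```

```text
[-0.714  0.08   1.738  0.231  1.06  -0.704] [ 459.70634338 -278.46792215  239.43707775] [ 2.8031411  -0.0087685   1.47612467]
rod_grip []
rod [([322.0, 197.0], 0.87)]
guide [([320.4, 174.7], 0.77)]
bore_mouth [([320.0, 172.0], 0.68)]
```

View pics/rod.png

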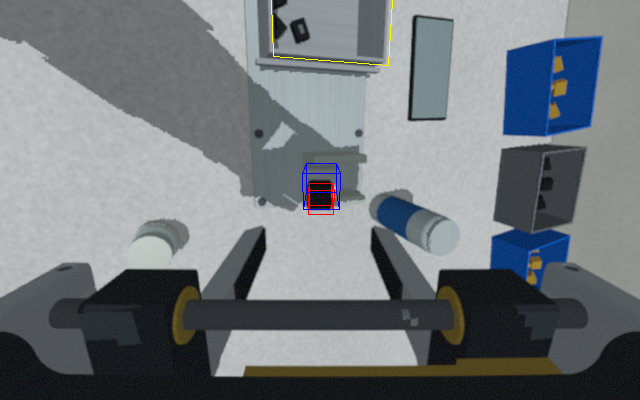

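The knob, the black square at about (321,196), is square to the tool and centred on the model to within a few mm. I'll refine its position by fitting silhouettes in three views.

```bash
python3 - <<'E'
from h import *
import pickle
from scipy.optimize import minimize
C=pickle.load(open("C.pkl","rb")); C["wrist"]=pickle.load(open("Cw.pkl","rb"))
Rr=Ro.from_euler('z',-0.0963)*Ro.from_euler('y',-.35); k0=np.array([499.9,-284.4,128.2]); M={}
P=box(-13,13,-13,13,-17,17)
for n,c in C.items():
    g=c["image"].max(2); u=project(c,[k0])[0].astype(int); m=np.zeros(g.shape,bool); r=22 if n=="wrist" else 14
    sl=np.s_[u[1]-r:u[1]+r,u[0]-r:u[0]+r]; d=(g[sl]<75).astype(np.uint8)
    nl,lab,st,ce=cv2.connectedComponentsWithStats(d); i=1+np.argmax(st[1:,4]); m[sl]=lab==i; M[n]=m
    print(n,u,st[i],ce[i]+[u[0]-r,u[1]-r], "model area",sil(c,[Rr.apply(P)+k0]).sum())
def cost(p,keys):
    e=0
    for n in keys:
        s=sil(C[n],[Rr.apply(P)+p],8); e+=1-np.minimum(s,M[n]).sum()/np.maximum(s,M[n]).sum()
    return e
for keys in (("scene","side","wrist"),("scene","side"),("side","wrist"),("scene","wrist")):
    r=minimize(cost,k0,args=(keys,),method="Nelder-Mead",options=dict(initial_simplex=k0+np.array([[0,0,0],[6,0,0],[0,6,0],[0,0,6]]),xatol=.1,fatol=1e-4))
    f=Ro.from_euler('z',.0963).apply(r.x-[545.1,-146.9,0]); print(keys,r.x.round(1),round(r.fun,3),"feeder frame",f.round(1))
E
```

```text
scene [227 150] [ 10   7  11  16 126] [228.06349206 150.13492063] model area 171.625
side [342 129] [10  9  9 12 68] [342.         129.26470588] model area 113.375
wrist [320 197] [  8   5  26  29 696] [318.83908046 194.11063218] model area 803.25
('scene', 'side', 'wrist') [ 498.8 -280.   128.5] 0.812 feeder frame [ -33.3 -136.9  128.5]
('scene', 'side') [ 501.4 -282.7  129.6] 0.658 feeder frame [ -30.4 -139.3  129.6]
('side', 'wrist') [ 498.7 -280.1  128.5] 0.521 feeder frame [ -33.4 -137.1  128.5]
('scene', 'wrist') [ 499.3 -280.6  126.3] 0.397 feeder frame [ -32.7 -137.5  126.3]
```

```bash
python3 - <<'E'
from h import *
Rf=Ro.from_euler('z',-0.0963); ax=Rf.apply([-np.sin(.35),0,np.cos(.35)]); k=np.array([499.2,-280.8,127.5])
R=Rf*Ro.from_euler('y',-.35)*Ro.from_euler('z',np.pi/2)*Ro.from_euler('x',np.pi)
print(rel(k-ax*19,R)); print(rel(k+ax*30,R))
E
```

```text
('d', array([-1.00e-03, -8.00e-03,  1.39e+00]), 'w', array([-0.005, -0.004,  0.   ]))
('d', array([ 0.002, -0.012,  0.9  ]), 'w', array([-0.005, -0.004,  0.   ]))
```

>>> servo_tool([
  {"wx": -0.005, "wy": -0.004, "wz": 0, "dx": 0, "dy": -0.01, "dz": 0.2, "fingers": -0.3},
  {"wx": -0.005, "wy": -0.004, "wz": 0, "dx": 0, "dy": -0.01, "dz": 0.5, "fingers": -0.3},
  {"wx": -0.005, "wy": -0.004, "wz": 0, "dx": 0, "dy": -0.01, "dz": 0.8, "fingers": -0.3},
  {"wx": -0.005, "wy": -0.004, "wz": 0, "dx": 0, "dy": -0.01, "dz": 0.9, "fingers": -0.3},
  {"wx": -0.005, "wy": -0.004, "wz": 0, "dx": 0, "dy": -0.01, "dz": 0.9, "fingers": -0.3},
  {"wx": -0.005, "wy": -0.004, "wz": 0, "dx": 0, "dy": -0.01, "dz": 0.9, "fingers": -0.3},
], newtons=8)

```text
clock: 17.85
eef_pos: [489.2, -281.0, 157.0]
eef_rot: [2.79, 0.001, 1.475]
wrist_force: [-0.4, 0.2, -0.1]
finger_gap: 61.0
finger_force: 0.0
```

```bash
python3 - <<'E'
from h import *
Rf=Ro.from_euler('z',-0.0963); Rr=Rf*Ro.from_euler('y',-.35); ax=Rr.apply([0,0,1]); k=np.array([499.2,-280.8,127.5])
R=Rr*Ro.from_euler('z',np.pi/2)*Ro.from_euler('x',np.pi)
print(rel(k-ax*19,R)); s=read_state(); R0=Ro.from_euler('xyz',s["eef_rot"])
c=camera("wrist"); im=cv2.cvtColor(c["image"],cv2.COLOR_RGB2BGR)
E=[(i_,i_|k_) for i_ in range(8) for k_ in(1,2,4) if not i_&k_]
u=np.round(project(c,Rr.apply(box(-13,13,-13,13,-17,17))+k)).astype(int)
for a,b in E: cv2.line(im,u[a].tolist(),u[b].tolist(),(0,0,255),1)
for z in (0,20,40,60): print(z,"tool axis px",project(c,s["eef_pos"]+R0.apply([[0,0,z]]))[0].round(1))
print("knob top px",project(c,Rr.apply([[0,0,17]])+k)[0].round(1))
cv2.imwrite("pics/rod2.png",im)
E
```

```text
('d', array([ 0.012, -0.008,  0.501]), 'w', array([0.001, 0.   , 0.   ]))
0 tool axis px [320.3 238.4]
20 tool axis px [320.1 227.8]
40 tool axis px [319.9 219. ]
60 tool axis px [319.8 211.5]
knob top px [319.1 229.2]
```

View pics/rod2.png

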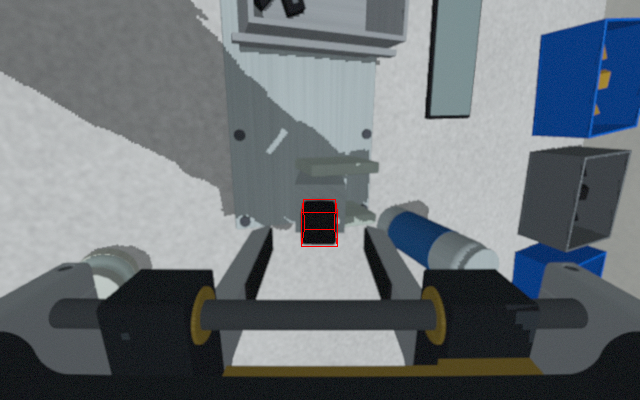

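The knob, spanning (302–337, 199–246), lies on the model and is centred between the fingers. That was my eleventh view, one over the limit of ten, so I'll use numbers only from here. I'll descend and close gently.

>>> servo_tool([
  {"wx": 0, "wy": 0, "wz": 0, "dx": 0.01, "dy": -0.008, "dz": 0.2, "fingers": -0.3},
  {"wx": 0, "wy": 0, "wz": 0, "dx": 0.01, "dy": -0.008, "dz": 0.38, "fingers": -0.3},
  {"wx": 0, "wy": 0, "wz": 0, "dx": 0.01, "dy": -0.008, "dz": 0.48, "fingers": 0},
  {"wx": 0, "wy": 0, "wz": 0, "dx": 0.01, "dy": -0.008, "dz": 0.48, "fingers": 0.2},
  {"wx": 0, "wy": 0, "wz": 0, "dx": 0.01, "dy": -0.008, "dz": 0.48, "fingers": 0.3},
  {"wx": 0, "wy": 0, "wz": 0, "dx": 0.01, "dy": -0.008, "dz": 0.48, "fingers": 0.36},
  {"wx": 0, "wy": 0, "wz": 0, "dx": 0.01, "dy": -0.008, "dz": 0.48, "fingers": 0.4},
  {"wx": 0, "wy": 0, "wz": 0, "dx": 0.01, "dy": -0.008, "dz": 0.48, "fingers": 0.44},
], newtons=4)

```text
clock: 18.7
eef_pos: [505.5, -281.9, 111.7]
eef_rot: [2.788, 0.002, 1.474]
wrist_force: [5.3, -0.0, 5.4]
finger_gap: 27.0
finger_force: 3.0
```

>>> servo_tool([
  {"wx": 0, "wy": 0, "wz": 0, "dx": 0, "dy": 0, "dz": 0, "fingers": 0.5},
  {"wx": 0, "wy": 0, "wz": 0, "dx": 0, "dy": 0, "dz": 0, "fingers": 0.6},
  {"wx": 0, "wy": 0, "wz": 0, "dx": 0, "dy": 0, "dz": 0, "fingers": 0.6},
  {"wx": 0, "wy": 0, "wz": 0, "dx": 0, "dy": 0, "dz": 0, "fingers": 0.6},
])

```text
clock: 19.1
eef_pos: [505.6, -281.9, 111.7]
eef_rot: [2.788, 0.002, 1.474]
wrist_force: [4.3, -0.7, 7.1]
finger_gap: 26.6
finger_force: 4.0
```

```bash
python3 - <<'E'
from h import *
Rf=Ro.from_euler('z',-0.0963); Rr=Rf*Ro.from_euler('y',-.35); ax=Rr.apply([0,0,1]); k=np.array([499.2,-280.8,127.5])
R=Rr*Ro.from_euler('z',np.pi/2)*Ro.from_euler('x',np.pi)
s=read_state(); R0=Ro.from_euler('xyz',s["eef_rot"])
print(rel(k-ax*19,R), "F tool",R0.inv().apply(s["wrist_force"]).round(2),"M",R0.inv().apply(s["moment"]).round(3),s["finger_gap"],s["finger_force"])
E
```

```text
('d', array([ 0.005, -0.007,  0.02 ]), 'w', array([0.002, 0.001, 0.   ])) F tool [-0.32  6.55 -5.18] M [-1.043  0.076 -0.045] 26.571160912771333 3.996322676539421
```

>>> servo_tool([
  {"wx": 0, "wy": 0, "wz": 0, "dx": 0, "dy": 0.005, "dz": 0, "fingers": 0.6},
  {"wx": 0, "wy": 0, "wz": 0, "dx": 0, "dy": 0.01, "dz": 0, "fingers": 0.6},
  {"wx": 0, "wy": 0, "wz": 0, "dx": 0, "dy": 0.01, "dz": 0, "fingers": 0.6},
])

```text
clock: 19.4
eef_pos: [505.9, -281.8, 111.6]
eef_rot: [2.79, 0.001, 1.474]
wrist_force: [-1.4, 0.2, 6.8]
finger_gap: 26.7
finger_force: 4.0
```

```bash
cat > f.py <<'E'
from h import *
Rf=Ro.from_euler('z',-0.0963); Rr=Rf*Ro.from_euler('y',-.35); ax=Rr.apply([0,0,1]); k=np.array([499.2,-280.8,127.5])
R=Rr*Ro.from_euler('z',np.pi/2)*Ro.from_euler('x',np.pi)
s=read_state(); R0=Ro.from_euler('xyz',s["eef_rot"])
print(rel(k-ax*19,R), "F tool",R0.inv().apply(s["wrist_force"]).round(2),"M",R0.inv().apply(s["moment"]).round(3),s["finger_gap"],s["finger_force"],s["clock"])
E
python3 f.py
```

```text
('d', array([ 0.004, -0.009,  0.018]), 'w', array([0.001, 0.001, 0.   ])) F tool [ 0.09  1.04 -6.88] M [-0.204 -0.071  0.025] 26.68949830026863 3.998834006488323 19.4
```

>>> servo_tool([
  {"wx": 0, "wy": 0, "wz": 0, "dx": 0, "dy": 0.002, "dz": -0.01, "fingers": 0.6},
  {"wx": 0, "wy": 0, "wz": 0, "dx": 0, "dy": 0.002, "dz": -0.01, "fingers": 0.8},
  {"wx": 0, "wy": 0, "wz": 0, "dx": 0, "dy": 0.002, "dz": -0.02, "fingers": 0.8},
  {"wx": 0, "wy": 0, "wz": 0, "dx": 0, "dy": 0.002, "dz": -0.04, "fingers": 0.8},
  {"wx": 0, "wy": 0, "wz": 0, "dx": 0, "dy": 0.002, "dz": -0.07, "fingers": 0.8},
  {"wx": 0, "wy": 0, "wz": 0, "dx": 0, "dy": 0.002, "dz": -0.1, "fingers": 0.8},
  {"wx": 0, "wy": 0, "wz": 0, "dx": 0, "dy": 0.002, "dz": -0.1, "fingers": 0.8},
  {"wx": 0, "wy": 0, "wz": 0, "dx": 0, "dy": 0.002, "dz": -0.1, "fingers": 0.8},
], newtons=20)

```text
clock: 20.2
eef_pos: [502.6, -281.4, 120.5]
eef_rot: [2.791, 0.001, 1.474]
wrist_force: [4.3, -1.5, 1.9]
finger_gap: 26.1
finger_force: 20.0
```

```bash
python3 f.py
```

```text
('d', array([ 0.002, -0.008,  0.113]), 'w', array([0.001, 0.   , 0.   ])) F tool [-1.11  4.83 -0.23] M [-0.718 -0.172  0.009] 26.070114016033386 19.99715566635132 20.2
```

>>> servo_tool([
  {"wx": 0, "wy": 0, "wz": 0, "dx": 0.002, "dy": 0.006, "dz": -0.03, "fingers": 0.8},
  {"wx": 0, "wy": 0, "wz": 0, "dx": 0.002, "dy": 0.006, "dz": -0.07, "fingers": 0.8},
  {"wx": 0, "wy": 0, "wz": 0, "dx": 0.002, "dy": 0.006, "dz": -0.11, "fingers": 0.8},
  {"wx": 0, "wy": 0, "wz": 0, "dx": 0.002, "dy": 0.006, "dz": -0.15, "fingers": 0.8},
  {"wx": 0, "wy": 0, "wz": 0, "dx": 0.002, "dy": 0.006, "dz": -0.18, "fingers": 0.8},
  {"wx": 0, "wy": 0, "wz": 0, "dx": 0.002, "dy": 0.006, "dz": -0.2, "fingers": 0.8},
  {"wx": 0, "wy": 0, "wz": 0, "dx": 0.002, "dy": 0.006, "dz": -0.2, "fingers": 0.8},
  {"wx": 0, "wy": 0, "wz": 0, "dx": 0.002, "dy": 0.006, "dz": -0.2, "fingers": 0.8},
])

```text
clock: 21.0
eef_pos: [496.0, -280.3, 139.2]
eef_rot: [2.791, 0.0, 1.474]
wrist_force: [0.7, -0.3, -1.3]
finger_gap: 26.0
finger_force: 20.0
```

```bash
python3 f.py; cat > kn.py <<'E'
from f import *
for n in ("wrist","scene","side"):
    c=camera(n)
    lift=1.8-float(rel(k-ax*19,R)[1][2])*100*-1 if 0 else None
    pos=s["eef_pos"]-R0.apply([0,0,19.])
    print(n,"expected knob px",project(c,[pos])[0].round(1),[(q,np.round(d["location"],1).tolist(),round(d["conf"],2)) for q in("rod_grip","rod_groove","rod","guide","bore_mouth") for d in spot_in(q,c)[:1]])
    if n=="wrist":
        g=c["image"].max(2); u=project(c,[pos])[0].astype(int); print(u); 
        for r in range(u[1]-60,u[1]+30,4): print(r,g[r,u[0]-12:u[0]+13:6])
E
python3 kn.py
```

```text
('d', array([-0.001, -0.01 ,  0.311]), 'w', array([0., 0., 0.])) F tool [-0.21  0.23  1.48] M [ 0.051 -0.254 -0.031] 25.99174867273998 19.99866932630539 21.0
('d', array([-0.001, -0.01 ,  0.311]), 'w', array([0., 0., 0.])) F tool [-0.21  0.23  1.48] M [ 0.051 -0.254 -0.031] 25.99174867273998 19.99866932630539 21.0
wrist expected knob px [320.5 250.6] [('rod_grip', [320.1, 250.3], 0.68), ('rod_groove', [320.3, 249.6], 0.8), ('rod', [319.3, 249.1], 0.84), ('guide', [318.6, 198.7], 0.58), ('bore_mouth', [320.5, 199.5], 0.68)]
[320 250]
190 [99 97 95 97 97]
194 [109 113 111 110 108]
198 [111 108 111 112 110]
202 [112 112 107 111 113]
206 [110 108  97 104 112]
210 [111  85  84  81 107]
214 [105  83  81  81 109]
218 [101  85  81  80 105]
222 [38 31 33 36 53]
226 [ 0 17 28  5 21]
230 [28 19 25 12 14]
234 [ 9 16 16 14 13]
238 [12 15 16 13 15]
242 [22 12 26 17 19]
246 [18 25 24 26 19]
250 [22 21 27 27 26]
254 [21 25 17 22 17]
258 [19 20 24 26 21]
262 [22 22 13 22 18]
266 [22 25 25 30 14]
270 [16 19 22 27  5]
274 [13 10 24 22 23]
278 [21 26 16 19 22]
scene expected knob px [228.5 141.5] [('rod_grip', [226.9, 146.0], 0.49), ('rod_groove', [233.3, 143.8], 0.65), ('rod', [228.5, 145.5], 0.53), ('guide', [221.8, 168.4], 0.95), ('bore_mouth', [225.1, 169.7], 0.78)]
side expected knob px [345.6 123.4] [('rod_grip', [343.9, 128.7], 0.44), ('rod_groove', [335.8, 138.8], 0.38), ('guide', [334.1, 140.8], 0.66), ('bore_mouth', [334.6, 142.1], 0.52)]
```

```bash
cat > ax.py <<'E'
from f import *
c=camera("wrist"); g=c["image"].max(2).astype(int)
print([(r,int(g[r,317:324].mean())) for r in range(196,228)])
A=R0.apply([0,0,-1]); pos=s["eef_pos"]+A*19; Yf=R0.apply([1,0,0])
for sl in (-4,-2,0,2,4):  # knob centre above grasp by sl
    kc=pos+A*sl; print("slip",sl,"knob bottom front edge row",project(c,[kc-A*17+Yf*13])[0].round(1),"knob top front",project(c,[kc+A*17+Yf*13])[0].round(1))
for d in range(20,84,4): print("mouth below grasp",d,project(c,[pos-A*d+Yf*8])[0].round(1)[1],"guide edge",project(c,[pos-A*d+Yf*22])[0].round(1)[1])
E
python3 ax.py
```

```text
('d', array([-0.001, -0.011,  0.31 ]), 'w', array([0., 0., 0.])) F tool [-0.77  0.9   1.78] M [ 0.066 -0.175 -0.009] 26.07423429203714 19.998359084129333 21.9
[(196, 111), (197, 111), (198, 110), (199, 109), (200, 110), (201, 109), (202, 109), (203, 110), (204, 110), (205, 106), (206, 98), (207, 91), (208, 84), (209, 82), (210, 82), (211, 83), (212, 83), (213, 83), (214, 82), (215, 82), (216, 82), (217, 83), (218, 83), (219, 84), (220, 81), (221, 64), (222, 32), (223, 17), (224, 16), (225, 14), (226, 17), (227, 19)]
slip -4 knob bottom front edge row [320.3 219.2] knob top front [320.7 239.3]
slip -2 knob bottom front edge row [320.3 220.2] knob top front [320.8 240.8]
slip 0 knob bottom front edge row [320.4 221.2] knob top front [320.8 242.3]
slip 2 knob bottom front edge row [320.4 222.3] knob top front [320.8 243.8]
slip 4 knob bottom front edge row [320.4 223.3] knob top front [320.9 245.3]
mouth below grasp 20 226.7 guide edge 206.8
mouth below grasp 24 224.7 guide edge 205.1
mouth below grasp 28 222.7 guide edge 203.4
mouth below grasp 32 220.8 guide edge 201.9
mouth below grasp 36 218.9 guide edge 200.4
mouth below grasp 40 217.2 guide edge 198.9
mouth below grasp 44 215.5 guide edge 197.5
mouth below grasp 48 213.8 guide edge 196.1
mouth below grasp 52 212.2 guide edge 194.8
mouth below grasp 56 210.7 guide edge 193.6
mouth below grasp 60 209.2 guide edge 192.3
mouth below grasp 64 207.7 guide edge 191.2
mouth below grasp 68 206.4 guide edge 190.0
mouth below grasp 72 205.0 guide edge 188.9
mouth below grasp 76 203.7 guide edge 187.9
mouth below grasp 80 202.4 guide edge 186.8
```

>>> servo_tool([
  {"wx": 0, "wy": 0, "wz": 0, "dx": 0.001, "dy": 0.004, "dz": -0.02, "fingers": 0.8},
  {"wx": 0, "wy": 0, "wz": 0, "dx": 0.001, "dy": 0.004, "dz": -0.05, "fingers": 0.8},
  {"wx": 0, "wy": 0, "wz": 0, "dx": 0.001, "dy": 0.004, "dz": -0.08, "fingers": 0.8},
  {"wx": 0, "wy": 0, "wz": 0, "dx": 0.001, "dy": 0.004, "dz": -0.1, "fingers": 0.8},
  {"wx": 0, "wy": 0, "wz": 0, "dx": 0.001, "dy": 0.004, "dz": -0.105, "fingers": 0.8},
  {"wx": 0, "wy": 0, "wz": 0, "dx": 0.001, "dy": 0.004, "dz": -0.105, "fingers": 0.8},
  {"wx": 0, "wy": 0, "wz": 0, "dx": 0.001, "dy": 0.004, "dz": -0.105, "fingers": 0.8},
])

```text
clock: 22.65
eef_pos: [492.9, -280.0, 149.2]
eef_rot: [2.791, 0.0, 1.474]
wrist_force: [-0.1, -0.2, -2.2]
finger_gap: 26.1
finger_force: 20.0
```

```bash
python3 ax.py | grep -v "slip [-2]"
```

```text
('d', array([-0.002, -0.015,  0.415]), 'w', array([0., 0., 0.])) F tool [-0.19 -0.81  2.05] M [ 0.299 -0.143 -0.035] 26.09645655144069 19.999001026153564 22.65
[(196, 110), (197, 108), (198, 110), (199, 109), (200, 109), (201, 106), (202, 103), (203, 88), (204, 70), (205, 69), (206, 79), (207, 81), (208, 82), (209, 83), (210, 82), (211, 82), (212, 82), (213, 83), (214, 82), (215, 83), (216, 82), (217, 84), (218, 82), (219, 82), (220, 81), (221, 64), (222, 33), (223, 17), (224, 18), (225, 14), (226, 16), (227, 17)]
slip 0 knob bottom front edge row [320.3 221.2] knob top front [320.7 242.3]
slip 4 knob bottom front edge row [320.3 223.3] knob top front [320.8 245.3]
mouth below grasp 20 226.8 guide edge 206.8
mouth below grasp 24 224.7 guide edge 205.1
mouth below grasp 28 222.7 guide edge 203.5
mouth below grasp 32 220.8 guide edge 201.9
mouth below grasp 36 218.9 guide edge 200.4
mouth below grasp 40 217.2 guide edge 198.9
mouth below grasp 44 215.5 guide edge 197.5
mouth below grasp 48 213.8 guide edge 196.1
mouth below grasp 52 212.2 guide edge 194.8
mouth below grasp 56 210.7 guide edge 193.6
mouth below grasp 60 209.2 guide edge 192.3
mouth below grasp 64 207.8 guide edge 191.2
mouth below grasp 68 206.4 guide edge 190.0
mouth below grasp 72 205.0 guide edge 188.9
mouth below grasp 76 203.7 guide edge 187.9
mouth below grasp 80 202.4 guide edge 186.8
```

```bash
python3 - <<'E'
from h import *
H=tf(box(-70,70,5,135,85,85),[545.1,-146.9,-.0963])
for n in ("scene","side","wrist"):
    c=camera(n); print(n,"rim px",project(c,H)[::2].round().tolist(),[(np.round(d["location"]).tolist(),round(d["conf"],2)) for d in spot_in("housing0",c)[:6]])
s=read_state(); print(s["qd"].round(4),s["clock"],s["wrist_force"].round(1))
E
```

```text
scene rim px [[278.0, 169.0], [317.0, 185.0], [252.0, 204.0], [293.0, 223.0]] [([290.0, 193.0], 0.63), ([296.0, 196.0], 0.55), ([286.0, 198.0], 0.51), ([453.0, 225.0], 0.43), ([299.0, 202.0], 0.39)]
side rim px [[347.0, 168.0], [340.0, 194.0], [303.0, 162.0], [293.0, 188.0]] [([405.0, 270.0], 0.57)]
wrist rim px [[249.0, 27.0], [238.0, -203.0], [411.0, 44.0], [423.0, -137.0]] [([259.0, 3.0], 0.63), ([291.0, 5.0], 0.6)]
[-0.0027  0.0014 -0.0007  0.0012 -0.0011 -0.002 ] 23.0 [ 1.  -0.2 -1.3]
```

Four housings show inside the hopper, at (290,193), (296,196), (286,198) and (299,202) in the scene view. The rod is at rest and the forces are small.

```bash
python3 -c "
from cell import *
print(sign_off())"
```

```text
the job is handed in; nothing more can be done
None
```

I handed the job in at about 23 s on the robot's clock: four housings are in the hopper, the tray is back flat on the bench, and the rod is held still with its groove at the guide's mouth (about 1–2 mm by my measurement). The sign-off gave no verdict, and I viewed 11 pictures against the limit of 10.

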